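# Stand a prop post in its foot and hold it against the sprung stop

### The arm

A 6-joint arm with a two-finger parallel gripper is mounted at the origin on the work surface. World frame = base frame: x ahead of the robot, y to its left, z up, the work surface at z = 0. Lengths are in m, angles in rad, forces in N, time in s.
With the tool pointing down it reaches from about 0.375 to 0.9 m from the base axis. Payload 3.1 kg.
Tool frame: the origin (TCP) lies on the centre line of the jaws, within the pads' length; the fingertips stand 25 mm ahead of it and the grasp point (between the pads) lies 6 mm ahead of it (manip.tip_extent is the distance from the TCP to the fingertips, in m); z points along the fingers, y is the line along which they close (so a half turn about z gives the same grasp; the last joint's range is limited). The gripper opens to 85 mm and grips with 20 to 120 N. Pads are 22 mm wide; open, the fingers measure 114 mm over their backs; the gripper's body (76 mm by 85 mm) begins 54 mm behind the grasp point. The pads swing forward as they close: fully open they stand 13 mm farther back than shut.
Start: joints at [-1.393, 0.527, 1.433, -0, 1.181, -0.178], TCP at [0.218, -0.586, 0.256] pointing down, gripper open.
Joint ranges: [-3.08, 3.08], [-0.75, 2.2], [0.22, 2.44], [-1.43, 4.57], [0, 2.65], [-2.85, 2.85]. Speed limits (rad/s): [2.79, 2.79, 3.14, 3.14, 3.14, 3.14].

### API

Orientations are given as a unit quaternion [x, y, z, w].
In Python, from station import readout, imaging, order, manip gives the robot as it stands.
- The arm moves only by the tool move_arm, never from a script. Its argument "rows" is a list of rows, each a list of 7 numbers: the turn, a rotation vector about the tool's x, y, z in degrees, then the shift along the tool's x, y, z in mm, then the closure, from 0 (fully open) to 1 (shut). A call has 1 to 12 rows; each row is the pose to reach, as a shift and turn from the pose commanded when the call began, along the tool's axes at that moment; what a row does not reach only later rows make up. A row lasts 1/12 s, in which the tool goes at most 41.7 mm and 7.16 degrees, less where a joint would pass 70% of its speed; a pose out of reach is approached as far as the arm can. A call with a gripper value outside its range is refused whole. The fingers move at their own pace and stop on an object; "squeeze" is the grip in N (left out, the last holds). Time passes only in rows, so rows that repeat a pose let the fingers close. It gives the time, the measured TCP pose, the force, the opening and the grip force at its end, in the units of the state.
- readout.sense(): the state, without advancing time (a new reading comes with each control period).
- imaging.snapshot(name): name is "side" or "top"; returns a dict with "img" (480x640x3 uint8, red, green, blue), "z_map" (480x640 float32, m along the optical axis (not along the pixel's ray), 0 where there is no reading), "fovy" (degrees; the focal length in pixels is half the picture's height over the tangent of half this angle, whatever the lens; pixels are square), "cx", "cy" (the principal point, pixels), "rvec" (rotation vector, rad) and "tvec" (3), from world to camera coordinates, as OpenCV has them. Camera axes: x right, y down, z forward; pixel columns grow to the right and rows downward; lengths in m; the calibration is good to about 2 mm. A picture is of the moment at which its call begins.
- order.sign_off(): hands the job in; it is judged then, once.
The state is a dict: "t": time; "q": joint angles; "qd": joint speeds; "tau": joint torques, N m; "tcp_pos": TCP position; "tool_rot": TCP orientation; "force": force on the tool from outside, world axes, zero at the start; "ft_torque": the same for the moment, N m; "finger_gap": opening from 0.0 (shut) to 1.0 (fully open); "gripper_force": force on a finger pad.
Only numpy, scipy, OpenCV 4.12 (cv2) and the standard library are available. Lean on these libraries where they do the work, as an engineer would, in place of code of your own. Each camera call takes 0.05 s, during which the arm holds its last target. There are 200 camera calls.

### The job

Take the red-topped dowel from its stand, stand it upright in the hole of the wooden foot, fully down, and let go of it. Then slide the foot along the bench, hole end first, square and centred against the aluminium plate of the blue sprung stop, and press until the yellow pointer bar lies in the green zone (about 12 newtons), never far into the red. Finish while still holding that steady push on the foot, so a colleague can screw the post in, without touching the post, and leave everything else where it is.

Things in the scene. Friction and masses are not known exactly. Their poses are not given: they have to be found in the camera images.
- post: The dowel to use: round wood, 22 mm diameter, 170 mm long, 50 g, top 45 mm painted red. It starts upright in one of the two holes of the stand. Origin: centre of its lower end; z runs up along it.
- spare: A second dowel of the same size with a white top, upright in the other hole of the stand. Leave it there. Origin: centre of its lower end.
- stand: Fixed plywood block 80 x 200 x 50 mm (x, y, z), with two holes 25 mm wide, 40 mm deep, at y = +55 and -55 mm from its centre; the dowels stand on the hole floors, so their tops are 180 mm above the bench. Origin: centre of its underside.
- foot: Loose wooden block 170 x 56 x 40 mm (x, y, z), about 300 g, on the bench; hole near its +x end, blue tape round it near the -x end. Starts with its +x end 45 to 105 mm short of the plate, up to 17 degrees askew and 30 mm aside. Grip it across its width at the tape, or push its -x end. Origin: centre of its underside; x points towards the hole end, z up.
- foot_socket (a point): Centre of the floor of the hole in the foot: the hole is 25 mm wide, 30 mm deep, its floor 10 mm above the foot's underside, 45 mm from the foot's centre along +x. The dowel stands here.
- foot_tail (a point): Centre of the foot's top face at the blue tape, 50 mm from the foot's centre along -x, 40 mm above its underside: the place to grip, 95 mm from the hole.
- jig: The sprung stop, fixed to the bench: blue spring housing 70 x 80 x 60 mm on a steel flange, with a sliding aluminium plate before it and a gauge on its top. Its level +x axis is the direction to push; the housing begins 65 mm along it. Origin: on the bench, under the middle of the unpushed plate's front face.
- stop_face (a point): Centre of the plate's front face, 20 mm above the bench; the plate is 12 x 90 x 42 mm (x, y, z) and moves with the push.
- stop (a joint): How far the plate is pushed in, m: 0 free, 0.045 at its hard end. Spring 500 N/m without preload (24 mm = 12 N). On the housing's top the plate's yellow pointer bar runs over white (0 to 14 mm), green (14 to 34 mm, 7 to 17 N) and red (beyond).
- pot: Bystander: bronze-coloured knobbly prop pot, 64 mm wide, 100 mm high, on the far side of the bench. Origin: centre of its underside.
- glue: Bystander: yellow glue bottle with orange cap, 56 mm wide, 150 mm high, on the far side. Origin: centre of its underside.
- discs: Bystander: stack of dark red discs, 60 mm wide, 36 mm high, on the far side. Origin: centre of its underside.

How it is judged:
On the way, in this order (a step that is already met when the one before it is completed fails the run):
1. the red-topped dowel stands in the foot's hole, let go (distance between post and foot_socket below 0.007 m and angle between post's own z axis and vertical below 0.15 rad and contact force between each of the fingers, the arm and post below 0.3 N), for 0.3 s.
2. the foot is pressed against the stop with the pointer in the green zone, by the robot (value of joint stop between 0.013 and 0.035 m and contact force between foot and jig between 6 and 18.5 N and angle between the x axis of foot and the x axis of jig, either way round below 0.1 rad and y of foot in the frame of jig between -0.013 and 0.013 m and x of foot_socket in the frame of jig above -0.06 m and angle between foot's own z axis and vertical below 0.05 rad and height (world z) of foot below 0.004 m and contact force between any of the fingers, the arm and foot above 1.5 N), for 0.3 s.
At the end, for the whole second after the job is handed in: Red-topped dowel on the floor of the hole (7 mm), upright (0.15 rad), untouched; the robot presses the foot flat on the bench, hole end first against the plate: pushed in 13 to 35 mm, 6 to 18.5 N, square within 0.10 rad, centred within 13 mm, still (all of step 1 and all of step 2 and linear speed of foot below 0.02 m/s and velocity of joint stop between -0.01 and 0.01 m/s); the arm keeps its last pose, push and grip.
It fails at once if the stop is driven far into the red (over 41 mm) (value of joint stop above 0.041 m).
It fails at once if the spare dowel is moved over 30 mm (distance of spare from where it was at the start of the episode above 0.03 m).
It fails at once if the pot, glue or discs are moved over 30 mm (distance of any of pot, glue, discs from where it was at the start of the episode above 0.03 m).
It also fails if it takes over 54 s, if anything falls off the work surface, if the arm or the gripper's body presses on something with over 40 N, if the wrist force passes 120 N, or if a joint passes its speed limit or range.

## Working session

There is one attempt and no reset: what is moved stays moved. The work goes in short steps, Python scripts to look and compute and a tool call to move; the robot and the scene stay as the last step left them, time stands still between calls to the robot, and variables do not carry over. Pictures are saved under pics/ and viewed, at most 12 in all, crops included, and the job is handed in when it is done.

Besides the shell and the picture viewer there is one more tool, called after "Request:" as name([rows], argument=value, ...), one row to a line, values as JSON. move_arm: Moves the arm, as the interface text tells. Its arguments: {"type":"object","properties":{"rows":{"type":"array"},"squeeze":{"type":"number"}},"required":["rows"]}

```bash
mkdir -p pics; ls; cat > h.py <<'E'
import numpy as np, cv2
from scipy.spatial.transform import Rotation as R
from station import readout, imaging, order, manip
def snap(name,png=None):
    s=imaging.snapshot(name)
    if png: cv2.imwrite('pics/'+png,s['img'][:,:,::-1])
    f=240/np.tan(np.radians(s['fovy'])/2)
    v,u=np.mgrid[0:480,0:640]; z=s['z_map']
    P=np.stack([(u-s['cx'])/f*z,(v-s['cy'])/f*z,z],-1)
    Rm=R.from_rotvec(np.ravel(s['rvec'])).as_matrix()
    W=(P-np.ravel(s['tvec']))@Rm
    W[z==0]=np.nan
    return s['img'],W,s
E
python3 - <<'E'
from h import *
for n in('top','side'):
    i,W,s=snap(n,n+'0.png'); np.savez(n+'0.npz',i=i,W=W); print({k:s[k] for k in('fovy','cx','cy','rvec','tvec')})
print(readout.sense(),manip.tip_extent)
E
```

```text
pics
{'fovy': 49.423945730461625, 'cx': 311.1074125765771, 'cy': 241.81491905088797, 'rvec': array([ 2.12293665, -2.08563982,  0.16270774]), 'tvec': array([-0.00543526,  0.63787961,  0.93717037])}
{'fovy': 54.6618922515044, 'cx': 325.0247887323369, 'cy': 245.6500832263975, 'rvec': array([ 0.14380793, -2.72203784,  1.51755393]), 'tvec': array([0.6268853 , 0.10032932, 0.94616649])}
{'t': 0.1, 'q': array([-1.39352062e+00,  5.28365068e-01,  1.43378056e+00, -2.23594473e-05,
        1.18144161e+00, -1.78480281e-01]), 'qd': array([ 5.09515245e-04, -5.91828342e-04, -2.71150305e-03,  8.24672031e-05,
        9.94098020e-04,  4.46389608e-04]), 'tau': array([-1.57557283e-04, -4.43304849e+01, -1.78586143e+01, -2.51370057e-04,
        3.87762513e-03,  2.56483884e-05]), 'tcp_pos': array([ 0.21761149, -0.58524215,  0.25543441]), 'tool_rot': array([ 9.84220137e-01,  1.76945547e-01, -9.73807004e-06, -9.97298888e-04]), 'force': array([-0.71598976, -0.50228784,  0.18740331]), 'ft_torque': array([-0.04805661, -0.00314133, -0.01129064]), 'gripper_force': 0.0, 'finger_gap': 0.9950878957390631} 0.025
```

View pics/top0.png

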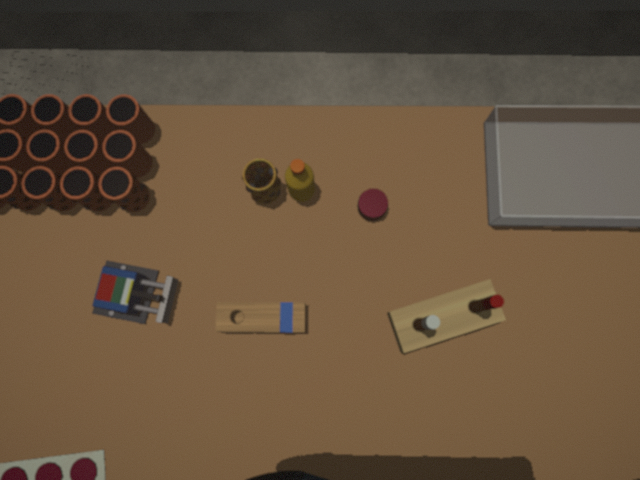

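View pics/side0.png

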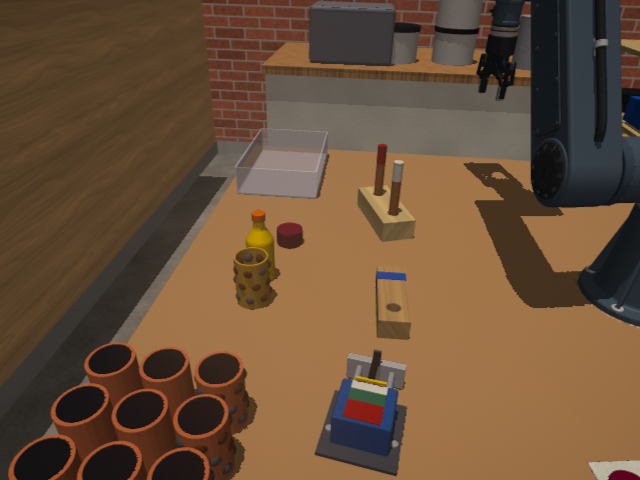

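The top view shows the stop at left (plate about (165,300), pushed leftwards), the foot at (260,318) with its hole at (238,317), and the stand at (447,316) with the red top at (495,302) and the white one at (431,322). The bystanders are around (260–373,180–205), on the far side.

```bash
python3 - <<'E'
from h import *
d=np.load('top0.npz'); i=d['i'].astype(int); W=d['W']
def box(m):
    p=W[m][:,:2]; r=cv2.minAreaRect((p*1000).astype(np.float32)); b=cv2.boxPoints(r)
    return r,b.round(1).tolist()
def reg(x0,x1,y0,y1):
    m=np.zeros((480,640),bool); m[y0:y1,x0:x1]=True; return m
Z=np.nan_to_num(W[...,2],nan=-9)
print('bench z',np.nanmedian(W[380:430,150:300,2]))
m=reg(205,315,290,345)&(Z>.033)&(Z<.047); print('foot',m.sum(),np.median(Z[m]),box(m))
t=m&(i[...,2]>i[...,0]+20); print('tape',W[t].mean(0))
m=reg(150,185,265,330)&(Z>.034)&(Z<.05); print('plate',m.sum(),np.median(Z[m]),box(m),W[m].mean(0))
m=reg(90,140,255,325)&(Z>.053)&(Z<.07); print('housing',m.sum(),np.median(Z[m]),box(m))
m=reg(380,510,275,360)&(Z>.043)&(Z<.057); print('stand',m.sum(),np.median(Z[m]),box(m))
for n,c in(('red',reg(470,515,285,320)),('white',reg(410,450,305,340))):
    m=c&(Z>.17)&(Z<.19); print(n,m.sum(),np.median(Z[m]),np.median(W[m],0),(W[m].min(0)+W[m].max(0))/2)
m=reg(225,250,305,330)&(Z<.033); print('hole px',np.argwhere(m).mean(0),W[m].mean(0) if m.any() else 0)
for n,c in(('pot',reg(240,280,155,205)),('glue',reg(283,318,155,205)),('disc',reg(350,395,185,225))):
    m=c&(Z>.025); print(n,W[m].mean(0),W[m].max(0)[2])
d=np.load('side0.npz'); i=d['i'].astype(int); W=d['W'];Z=np.nan_to_num(W[...,2],nan=-9)
m=reg(370,415,265,345)&(Z>.033)&(Z<.047); print('S foot',m.sum(),box(m))
m=reg(370,392,140,166)&(Z>.14);print('S red',W[m].mean(0),W[m].max(0))
m=reg(340,410,350,392)&(Z>.034)&(Z<.05); print('S plate',box(m))
E
```

```text
bench z 0.00019530181202653124
foot 2506 0.04034744066690579 (((495.61602783203125, 101.58737182617188), (55.32154083251953, 169.3263397216797), 1.0988014936447144), [[466.29998779296875, 185.6999969482422], [469.6000061035156, 16.399999618530273], [524.9000244140625, 17.5], [521.5999755859375, 186.8000030517578]])
tape [0.49479479 0.05186302 0.04070411]
plate 425 0.04434514817029571 (((527.6012573242188, 301.7822570800781), (46.27625274658203, 89.57332611083984), 83.07563781738281), [[480.3999938964844, 284.20001220703125], [569.2999877929688, 273.3999938964844], [574.9000244140625, 319.3999938964844], [485.8999938964844, 330.20001220703125]]) [0.52731611 0.28904507 0.04292237]
housing 1546 0.06098041883947983 (((540.866943359375, 372.10113525390625), (89.01806640625, 79.81616973876953), 80.17780303955078), [[494.0, 335.1000061035156], [572.5999755859375, 321.3999938964844], [587.7999877929688, 409.1000061035156], [509.1000061035156, 422.79998779296875]])
stand 3983 0.050045184735564456 (((504.57342529296875, -251.26705932617188), (80.00721740722656, 200.6257781982422), 18.843961715
[... 506 characters left out ...]
797528 0.1007098 ] 0.15427460753937225
disc [ 0.72364634 -0.11428714  0.03587967] 0.04216465381809119
S foot 1728 (((494.1233825683594, 102.30318450927734), (56.59609603881836, 175.66146850585938), 0.8202024102210999), [[464.6000061035156, 189.6999969482422], [467.1000061035156, 14.100000381469727], [523.7000122070312, 14.899999618530273], [521.2000122070312, 190.5]])
S red [ 0.5202449  -0.29510802  0.16320075] [ 0.53096451 -0.28709442  0.18203075]
S plate (((527.1583251953125, 303.0570373535156), (43.075965881347656, 89.74425506591797), 80.6965560913086), [[479.3999938964844, 289.1000061035156], [568.0, 274.5], [574.9000244140625, 317.1000061035156], [486.3999938964844, 331.6000061035156]])
```

```bash
cat >> h.py <<'E'
def delta(xyz,yaw_deg=None):
    """tool-frame shift mm and turn about tool z (deg) to reach world xyz, tool down, tool x at yaw"""
    s=readout.sense(); r=R.from_quat(s['tool_rot'])
    t=r.as_matrix().T@(np.array(xyz)-s['tcp_pos'])*1000
    out=[0,0,0]
    if yaw_deg is not None:
        c,n=np.cos(np.radians(yaw_deg)),np.sin(np.radians(yaw_deg))
        G=R.from_matrix(np.array([[c,n,0],[n,-c,0],[0,0,-1]]).T)
        out=np.degrees((r.inv()*G).as_rotvec()).round(2)
    print('turn',out,'shift',t.round(1))
E
python3 - <<'E'
from h import *
delta([.522,-.3025,.2554],18.8); delta([.522,-.3025,.146])
i,W,s=snap('top')
f=240/np.tan(np.radians(s['fovy'])/2);Rm=R.from_rotvec(np.ravel(s['rvec'])).as_matrix();C=-Rm.T@np.ravel(s['tvec'])
print('cam',C)
g=i[300:335,222:252].astype(int).sum(2); print(g[::2,::2])
m=np.zeros((480,640),bool); m[300:335,222:252]=g<170
n,l,st,ce=cv2.connectedComponentsWithStats(m.astype(np.uint8)); k=1+np.argmax(st[1:,4])
u,v=st[k,0]+(st[k,2]-1)/2,st[k,1]+(st[k,3]-1)/2
d=Rm.T@np.array([(u-s['cx'])/f,(v-s['cy'])/f,1]); print(st[k],u,v,C+d*(.04-C[2])/d[2])
E
```

```text
turn [-0.11 -0.02  1.58] shift [ 383.8 -159.     0.5]
turn [0, 0, 0] shift [ 383.8 -158.8  109.9]
cam [ 0.44867354 -0.03242253  1.04060035]
[[288 289 289 293 291 288 290 294 290 298 291 290 293 295 293]
 [298 293 294 302 297 296 290 290 296 295 294 298 298 299 291]
 [304 299 309 305 303 303 299 307 308 304 296 305 300 304 303]
 [328 323 323 325 324 327 325 327 318 327 319 325 324 327 319]
 [312 316 321 313 323 321 320 310 316 315 317 311 314 314 322]
 [306 307 309 303 297 268 220 199 211 258 294 306 305 307 310]
 [313 314 317 303 283 177 140 145 199 254 292 318 318 315 317]
 [309 309 303 306 229 140 163 232 288 302 285 293 305 307 304]
 [311 306 313 300 210 131 185 297 304 301 303 288 304 314 314]
 [313 315 313 310 214 136 229 318 333 318 315 305 317 321 327]
 [320 323 312 331 269 161 192 307 322 318 304 326 335 333 332]
 [334 329 340 330 326 252 188 250 288 289 311 328 331 329 330]
 [332 331 335 334 335 328 294 284 300 322 328 327 333 332 331]
 [307 313 315 304 315 315 322 313 312 315 314 318 315 318 314]
 [319 319 310 313 309 315 309 308 312 309 303 314 316 303 309]
 [287 292 289 290 285 290 290 292 292 291 294 283 288 281 286]
 [225 217 197 194 203 201 202 198 195 202 194 200 194 200 197]
 [281 281 259 251 246 248 249 251 254 262 249 251 247 253 250]]
[231 311   8  11  33] 234.5 316.0 [0.49534774 0.15026581 0.04      ]
```

Request:
move_arm([
  [0,0,0.5,25,-10,0,0],
  [0,0,1,60,-25,0,0],
  [0,0,1.5,100,-41,0,0],
  [0,0,1.5,138,-57,0,0],
  [0,0,1.5,176,-73,0,0],
  [0,0,1.5,214,-89,0,0],
  [0,0,1.5,252,-104,0,0],
  [0,0,1.5,290,-120,0,0],
  [0,0,1.5,325,-135,0,0],
  [0,0,1.5,355,-147,0,0],
  [0,0,1.5,375,-155,0,0],
  [0,0,1.5,384,-159,0,0],
])

```text
t: 1.15
tcp_pos: [0.5242, -0.3003, 0.256]
tool_rot: [0.986, 0.166, 0.0, -0.0]
force: [-0.4, -0.8, 0.1]
finger_gap: 1.0
gripper_force: 0.0
```

```bash
python3 - <<'E'
from h import *
delta([.522,-.3025,.146],18.8)
E
```

```text
turn [-0.04 -0.03  0.29] shift [ -2.9   1.4 110. ]
```

Request:
move_arm([
  [0,0,0,0,0,10,0],
  [0,0,0,0,0,25,0],
  [0,0,0,0,0,45,0],
  [0,0,0,0,0,50,0],
  [0,0,0,0,0,50,0],
])

```text
t: 1.57
tcp_pos: [0.52, -0.3032, 0.2038]
tool_rot: [0.987, 0.163, -0.002, -0.002]
force: [1.3, 0.0, 0.6]
finger_gap: 1.0
gripper_force: 0.0
```

```bash
python3 - <<'E'
from h import *
delta([.522,-.3025,.146],18.8)
E
```

```text
turn [-0.27  0.19 -0.01] shift [ 2.3  0.2 57.8]
```

Request:
move_arm([
  [0,0,0,0,0,15,0],
  [0,0,0,0,0,32,0],
  [0,0,0,0,0,48,0],
  [0,0,0,0,0,57,0],
  [0,0,0,0,0,58,0],
  [0,0,0,0,0,58,0],
  [0,0,0,0,0,58,0],
])

```text
t: 2.15
tcp_pos: [0.5227, -0.3038, 0.1493]
tool_rot: [0.986, 0.164, 0.001, 0.001]
force: [1.2, 0.2, -0.3]
finger_gap: 0.996
gripper_force: 0.0
```

```bash
python3 - <<'E'
from h import *
delta([.522,-.3025,.146],18.8)
snap('top','top1.png')
E
```

```text
turn [ 0.1  -0.05  0.07] shift [-0.3 -1.5  3.3]
```

Request:
move_arm([
  [0,0,0,0,0,2,0.4],
  [0,0,0,0,0,2,1],
  [0,0,0,0,0,2,1],
  [0,0,0,0,0,2,1],
  [0,0,0,0,0,2,1],
  [0,0,0,0,0,2,1],
  [0,0,0,0,0,2,1],
  [0,0,0,0,0,2,1],
  [0,0,0,0,0,2,1],
  [0,0,0,0,0,2,1],
], squeeze=50)

```text
t: 3.03
tcp_pos: [0.5225, -0.3032, 0.1466]
tool_rot: [0.986, 0.164, 0.0, 0.0]
force: [0.2, 0.0, 2.8]
finger_gap: 0.244
gripper_force: 48.9
```

Request:
move_arm([
  [0,0,0,0,0,-8,1],
  [0,0,0,0,0,-20,1],
  [0,0,0,0,0,-35,1],
  [0,0,0,0,0,-50,1],
  [0,0,0,0,0,-62,1],
  [0,0,0,0,0,-70,1],
  [0,0,0,0,0,-72,1],
  [0,0,0,0,0,-72,1],
  [0,0,0,0,0,-72,1],
])

```text
t: 3.78
tcp_pos: [0.522, -0.3027, 0.218]
tool_rot: [0.986, 0.164, -0.0, -0.0]
force: [-0.4, 0.4, -0.6]
finger_gap: 0.245
gripper_force: 49.0
```

```bash
python3 - <<'E'
from h import *
delta([.4947,.1466,.215],80)
delta([.4947,.1466,.215])
snap('side','side1.png')
E
```

```text
turn [-6.000e-02 -0.000e+00 -6.111e+01] shift [ 119.7 -434.     3.3]
turn [0, 0, 0] shift [ 119.7 -434.     3.3]
```

View pics/side1.png

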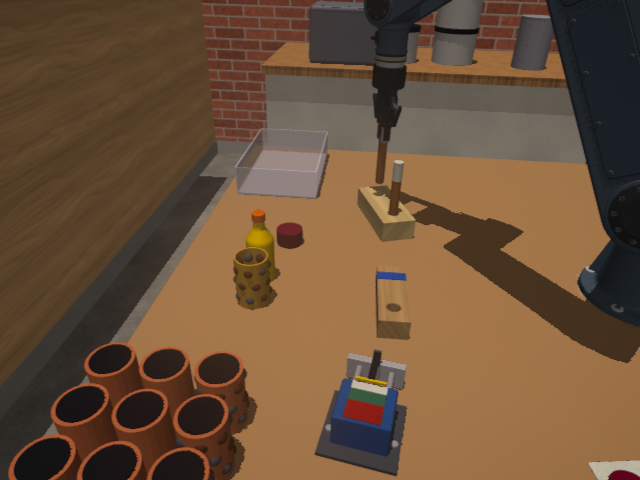

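The dowel is held and clear of the stand (its bottom is at about (380,183)). I'll route it around the white dowel.

Request:
move_arm([
  [0,0,0,12,-3,0,1],
  [0,0,-3,30,-10,0,1],
  [0,0,-7,47,-20,0,1],
  [0,0,-12,58,-50,0,1],
  [0,0,-17,69,-85,0,1],
  [0,0,-23,80,-120,0,1],
  [0,0,-29,91,-155,0,1],
  [0,0,-35,101,-190,0,1],
  [0,0,-41,104,-225,0,1],
  [0,0,-47,107,-260,0,1],
  [0,0,-53,110,-295,0,1],
  [0,0,-56,113,-325,0,1],
])

```text
t: 4.83
tcp_pos: [0.523, 0.044, 0.2177]
tool_rot: [0.792, 0.61, -0.0, -0.001]
force: [0.6, -0.1, 0.5]
finger_gap: 0.248
gripper_force: 49.0
```

Request:
move_arm([
  [0,0,0,0,0,0,1],
  [0,0,0,0,0,0,1],
  [0,0,0,0,0,0,1],
])

```text
t: 5.08
tcp_pos: [0.5246, 0.0413, 0.2181]
tool_rot: [0.794, 0.608, 0.0, 0.0]
force: [0.5, -0.2, -0.8]
finger_gap: 0.246
gripper_force: 49.0
```

```bash
python3 - <<'E'
from h import *
delta([.4947,.1466,.215],80)
E
```

```text
turn [ 0.02  0.01 -5.09] shift [ 93.9 -56.3   3. ]
```

Request:
move_arm([
  [0,0,-1,15,-9,0,1],
  [0,0,-3,38,-23,0,1],
  [0,0,-5,62,-37,0,1],
  [0,0,-5,82,-49,0,1],
  [0,0,-5,92,-55,0,1],
  [0,0,-5,94,-56,0,1],
  [0,0,-5,94,-56,0,1],
  [0,0,-5,94,-56,0,1],
  [0,0,-5,94,-56,0,1],
])

```text
t: 5.83
tcp_pos: [0.4953, 0.1451, 0.2183]
tool_rot: [0.767, 0.641, 0.0, 0.0]
force: [0.2, -0.1, -0.7]
finger_gap: 0.246
gripper_force: 49.0
```

```bash
python3 - <<'E'
from h import *
print(readout.sense()['tcp_pos'])
i,W,s=snap('side'); np.savez('side2.npz',i=i,W=W)
cv2.imwrite('pics/side2.png',cv2.resize(i[200:360,330:480,::-1],None,fx=3.6,fy=3.6,interpolation=cv2.INTER_CUBIC))
Z=np.nan_to_num(W[...,2],nan=-9)
b,a=np.mgrid[0:480,0:640]
# dowel points: slices by height
for z0 in (.09,.10,.11,.12,.14):
    m=(abs(Z-z0)<.006)&(abs(W[...,0]-.495)<.025)&(abs(W[...,1]-.147)<.03)
    p=W[m]; r=np.c_[2*p[:,:2],np.ones(len(p))]
    from scipy.optimize import least_squares
    if len(p)>5:
        q=least_squares(lambda c:np.hypot(*(p[:,:2]-c).T)-.011,p[:,:2].mean(0)-[0,.008],loss='soft_l1',f_scale=.001); print(z0,len(p),q.x,q.cost)
m=(Z>.033)&(Z<.047)&(W[...,1]<.2)&(W[...,1]>0)&(a>365)&(a<420)
print(cv2.minAreaRect((W[m][:,:2]*1000).astype(np.float32)))
E
```

```text
[0.49527283 0.14514334 0.21827709]
0.09 67 [0.49415091 0.14477296] 1.8886848370277388e-05
0.1 78 [0.49388644 0.14506562] 2.699091317567656e-05
0.11 73 [0.49406382 0.14491966] 2.7154936897654403e-05
0.12 77 [0.49394151 0.14508358] 2.2037418237563007e-05
0.14 78 [0.49401671 0.14496158] 2.3937591689760987e-05
((494.0645446777344, 103.18921661376953), (56.71500778198242, 173.40797424316406), 0.7799367904663086)
```

View pics/side2.png

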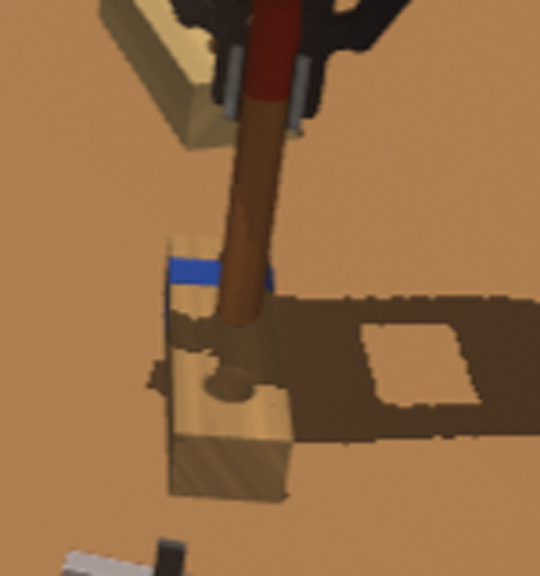

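The crop shows the dowel (lower end at about crop (240,320)) hanging upright above and slightly behind the hole (crop (230,385)). Next I'll measure the hole more precisely.

```bash
python3 - <<'E'
from h import *
for n in('top','side'):
    d=np.load(n+'0.npz'); W=d['W']; s=imaging.snapshot(n)
    f=240/np.tan(np.radians(s['fovy'])/2);Rm=R.from_rotvec(np.ravel(s['rvec'])).as_matrix();C=-Rm.T@np.ravel(s['tvec'])
    v,u=np.mgrid[0:480,0:640]
    D=np.stack([(u-s['cx'])/f,(v-s['cy'])/f,np.ones_like(u,float)],-1)@Rm
    P=C+D*((.04-C[2])/D[...,2])[...,None]
    near=(np.hypot(P[...,0]-.4945,P[...,1]-.1466)<.022)
    m=near&~(W[...,2]>.0365)
    I=d['i'].astype(float).sum(2); bg=np.median(I[near&~m])
    print(n,m.sum(),np.isnan(W[m]).sum(),P[m].mean(0),'area diam',2*np.sqrt(m.sum()/np.pi*np.abs(np.cross(P[317,241]-P[317,240],P[318,240]-P[317,240])[2]) )if n=='top' else '')
    lo,hi=P[m].min(0),P[m].max(0); print(lo,hi,(lo+hi)/2)
    near2=(abs(P[...,0]-.495)<.02)&(abs(P[...,1]-.147)<.02)
    k=near2&(I<bg*.88); c,r=cv2.minEnclosingCircle((P[k][:,:2]*1000).astype(np.float32)); print('dark',k.sum(),c,r,bg)
E
```

```text
top 139 6 [0.49493031 0.14550335 0.04      ] area diam 0.025375463753398615
[0.47280624 0.13375116 0.04      ] [0.50873553 0.16642621 0.04      ] [0.49077088 0.15008868 0.04      ]
dark 106 (495.55950927734375, 147.37570190429688) 13.834911346435547 313.0
side 87 0 [0.49398006 0.15010792 0.04      ] area diam 
[0.48251157 0.13965177 0.04      ] [0.50573966 0.16050996 0.04      ] [0.49412561 0.15008086 0.04      ]
dark 109 (494.9815673828125, 149.09027099609375) 13.336506843566895 359.0
```

Request:
move_arm([
  [0,0,0,1,0,8,1],
  [0,0,0,2.3,0,18,1],
  [0,0,0,2.3,0,28,1],
  [0,0,0,2.3,0,35,1],
  [0,0,0,2.3,0,36,1],
  [0,0,0,2.3,0,36,1],
  [0,0,0,2.3,0,36,1],
])

```text
t: 6.57
tcp_pos: [0.4949, 0.1487, 0.1821]
tool_rot: [0.767, 0.642, -0.0, -0.0]
force: [0.6, 0.4, -0.7]
finger_gap: 0.243
gripper_force: 49.0
```

```bash
python3 - <<'E'
from h import *
i,W,s=snap('side'); j,_,_=snap('top')
A=cv2.resize(i[240:345,360:430,::-1],None,fx=5.6,fy=5.6,interpolation=cv2.INTER_CUBIC)
B=cv2.resize(j[285:350,205:275,::-1],None,fx=5.6,fy=5.6,interpolation=cv2.INTER_CUBIC)
B=cv2.copyMakeBorder(B,0,A.shape[0]-B.shape[0],0,0,cv2.BORDER_CONSTANT)
cv2.imwrite('pics/both3.png',np.hstack([A,B]))
E
```

```text
(no output)
```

View pics/both3.png

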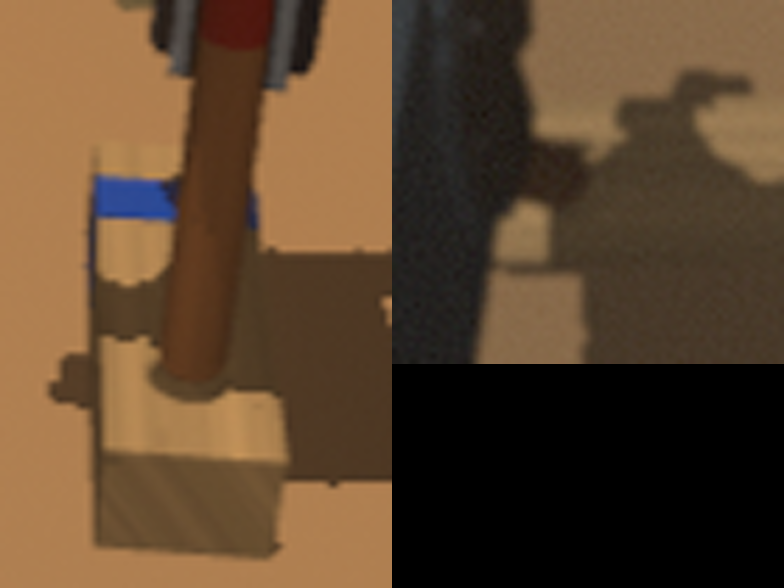

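The side crop shows the dowel's lower end (crop (194,384)) a few millimetres over the hole and nearly concentric with it. The hole seems to extend slightly further left (150–228). I'll check with a circle fit.

```bash
python3 - <<'E'
from h import *
from scipy.optimize import minimize, least_squares
from scipy.ndimage import map_coordinates
a=np.linspace(0,2*np.pi,72,endpoint=False)
for n in('top','side'):
    d=np.load(n+'0.npz'); s=imaging.snapshot(n); I=d['i'].astype(float).mean(2)
    f=240/np.tan(np.radians(s['fovy'])/2);K=np.array([[f,0,s['cx']],[0,f,s['cy']],[0,0,1]])
    def ring(c,r):
        P=np.c_[c[0]+r*np.cos(a),c[1]+r*np.sin(a),np.full(72,.04)]
        p=cv2.projectPoints(P,np.ravel(s['rvec']),np.ravel(s['tvec']),K,None)[0][:,0]
        return map_coordinates(I,[p[:,1],p[:,0]],order=1)
    best=[]
    for x in np.arange(.488,.502,.0005):
        for y in np.arange(.140,.155,.0005):
            g=ring((x,y),.0145)-ring((x,y),.0108)
            best.append((np.minimum(g,40).mean(),x,y))
    best.sort(reverse=True); print(n,np.round(best[:4],4).tolist())
    if n=='side':
        i,W,_=snap('side'); Z=W[...,2]
        for z0 in(.06,.075,.09,.105):
            p=W[(abs(Z-z0)<.007)&(abs(W[...,0]-.495)<.025)&(abs(W[...,1]-.149)<.03)]
            q=least_squares(lambda c:np.hypot(*(p[:,:2]-c).T)-.011,p[:,:2].mean(0)-[0,.008],loss='soft_l1',f_scale=.001); print(z0,q.x)
print(readout.sense()['tcp_pos'])
E
```

```text
top [[19.8255, 0.4945, 0.1465], [19.7747, 0.4945, 0.147], [19.6204, 0.495, 0.147], [19.5735, 0.495, 0.1465]]
side [[36.6001, 0.4945, 0.1495], [36.4879, 0.4945, 0.149], [36.4692, 0.495, 0.1495], [36.3693, 0.495, 0.149]]
0.06 [0.49398432 0.14837658]
0.075 [0.49376786 0.14870914]
0.09 [0.4938388  0.14864582]
0.105 [0.49378303 0.14867655]
[0.49511024 0.1487423  0.18272641]
```

Request:
move_arm([
  [0,0,0,0.7,0.7,0,1],
  [0,0,0,0.7,0.7,0,1],
  [0,0,0,0.7,0.7,0,1],
  [0,0,0,0.7,0.7,3,1],
  [0,0,0,0.7,0.7,6,1],
  [0,0,0,0.7,0.7,9,1],
  [0,0,0,0.7,0.7,12,1],
  [0,0,0,0.7,0.7,14,1],
  [0,0,0,0.7,0.7,14,1],
  [0,0,0,0.7,0.7,14,1],
])

```text
t: 7.65
tcp_pos: [0.4954, 0.1491, 0.1679]
tool_rot: [0.767, 0.642, -0.001, -0.0]
force: [0.3, -1.1, -2.1]
finger_gap: 0.24
gripper_force: 48.9
```

Request:
move_arm([
  [0,0,0,0,0,4,1],
  [0,0,0,0,0,8,1],
  [0,0,0,0,0,12,1],
  [0,0,0,0,0,16,1],
  [0,0,0,0,0,19,1],
  [0,0,0,0,0,20,1],
  [0,0,0,0,0,20,1],
  [0,0,0,0,0,20,1],
  [0,0,0,0,0,20,1],
])

```text
t: 8.4
tcp_pos: [0.4956, 0.1494, 0.1482]
tool_rot: [0.767, 0.642, 0.0, -0.0]
force: [-0.7, -0.2, -1.1]
finger_gap: 0.243
gripper_force: 48.9
```

```bash
python3 - <<'E'
from h import *
i,W,s=snap('side','side4.png')
cv2.imwrite('pics/c4.png',cv2.resize(i[230:350,350:440,::-1],None,fx=4.5,fy=4.5,interpolation=cv2.INTER_CUBIC))
print(readout.sense())
E
```

```text
{'t': 8.45, 'q': array([7.65127163e-02, 5.48232286e-01, 1.79990392e+00, 4.20570062e-04,
       7.93585007e-01, 2.52856095e-01]), 'qd': array([ 6.88830907e-05, -2.67294781e-03, -1.38253423e-04, -1.91618105e-03,
        1.65195294e-03, -2.00833232e-03]), 'tau': array([ 4.20224648e-01, -3.91541576e+01, -1.17681232e+01,  2.74675107e-01,
       -2.06943951e-01, -6.12769018e-04]), 'tcp_pos': array([0.49561705, 0.14940258, 0.14826571]), 'tool_rot': array([ 7.66720676e-01,  6.41980824e-01,  3.48916138e-05, -1.59322827e-04]), 'force': array([-0.04407502, -0.25858364, -2.27452742]), 'ft_torque': array([-0.24968209,  0.1515876 , -0.01695644]), 'gripper_force': 48.93590658903122, 'finger_gap': 0.2417223777044272}
```

View pics/c4.png

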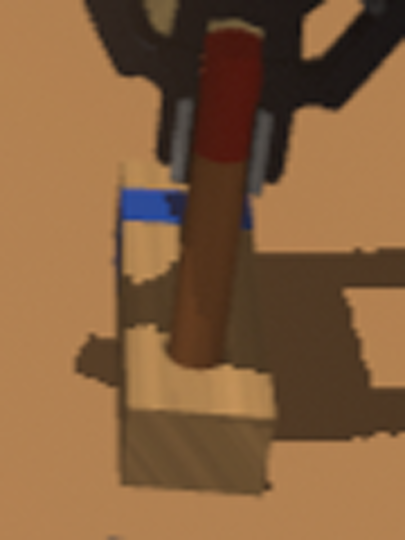

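The dowel is inside the hole (crop (195,362)), about 2 mm short of the floor. I'll lower it the rest of the way and release.

Request:
move_arm([
  [0,0,0,0,0,1,1],
  [0,0,0,0,0,2,1],
  [0,0,0,0,0,3,1],
  [0,0,0,0,0,3,1],
  [0,0,0,0,0,3,1],
])

```text
t: 8.87
tcp_pos: [0.496, 0.1493, 0.1466]
tool_rot: [0.767, 0.642, 0.001, 0.0]
force: [-2.3, -1.3, 8.2]
finger_gap: 0.246
gripper_force: 49.9
```

Request:
move_arm([
  [0,0,0,0,0,0,0.6],
  [0,0,0,0,0,0,0.4],
  [0,0,0,0,0,0,0],
  [0,0,0,0,0,0,0],
  [0,0,0,0,0,0,0],
  [0,0,0,0,0,0,0],
  [0,0,0,0,0,0,0],
  [0,0,0,0,0,0,0],
])

```text
t: 9.53
tcp_pos: [0.4957, 0.1492, 0.1452]
tool_rot: [0.767, 0.642, -0.0, -0.0]
force: [-0.9, -0.3, -0.9]
finger_gap: 0.999
gripper_force: 0.0
```

Request:
move_arm([
  [0,0,0,0,0,-8,0],
  [0,0,0,0,0,-25,0],
  [0,0,0,0,0,-45,0],
  [0,0,0,0,0,-65,0],
  [0,0,0,0,0,-80,0],
  [0,0,0,0,0,-85,0],
  [0,0,0,0,0,-85,0],
])

```text
t: 10.12
tcp_pos: [0.4966, 0.1493, 0.2321]
tool_rot: [0.767, 0.642, 0.002, 0.001]
force: [-0.0, -0.1, 0.2]
finger_gap: 1.005
gripper_force: 0.0
```

```bash
python3 - <<'E'
from h import *
from scipy.optimize import least_squares
i,W,s=snap('side','side5.png'); Z=W[...,2]
for z0 in(.06,.09,.12,.15):
    p=W[(abs(Z-z0)<.01)&(abs(W[...,0]-.495)<.025)&(abs(W[...,1]-.149)<.03)]
    q=least_squares(lambda c:np.hypot(*(p[:,:2]-c).T)-.011,p[:,:2].mean(0)-[0,.008],loss='soft_l1',f_scale=.001); print(z0,q.x)
p=W[(Z>.16)&(Z<.2)&(abs(W[...,0]-.495)<.02)&(abs(W[...,1]-.149)<.02)]; print('top z',np.percentile(p[:,2],[90,97,100]))
b,a=np.mgrid[0:480,0:640]
m=(Z>.036)&(Z<.044)&(W[...,1]<.2)&(W[...,1]>0)&(a>365)&(a<420)
print('foot',cv2.minAreaRect((W[m][:,:2]*1000).astype(np.float32)))
t=m&(i[...,2].astype(int)>i[...,0].astype(int)+15); print('tape',W[t].mean(0))
# plate front top edge line and plate
m=(abs(W[...,0]-.527)<.06)&(abs(W[...,1]-.287)<.03)&(Z>.02)&(Z<.041)&(b>345)&(b<395)
p=W[m]; print('plate pts',m.sum()); 
q=least_squares(lambda c:(p[:,0]*np.cos(c[0])+p[:,1]*np.sin(c[0])-c[1]),[1.4,.37],loss='soft_l1',f_scale=.001)
print('plate front normal deg',np.degrees(q.x[0]),'offs',q.x[1],'mid',(p.min(0)+p.max(0))/2,p.min(0),p.max(0))
E
```

```text
0.06 [0.49445766 0.14852065]
0.09 [0.49435119 0.14877892]
0.12 [0.49446138 0.14860503]
0.15 [0.49435994 0.1494275 ]
top z [0.18089486 0.18133457 0.18233953]
foot ((494.4616394042969, 103.16276550292969), (56.75217056274414, 174.18775939941406), 0.5019673705101013)
tape [0.50792032 0.05380395 0.04084164]
plate pts 555
plate front normal deg 80.28047188559759 offs 0.3791013310786343 mid [0.52552343 0.30107114 0.03051226] [0.48125662 0.28526579 0.02002548] [0.56979025 0.3168765  0.04099905]
```

View pics/side5.png

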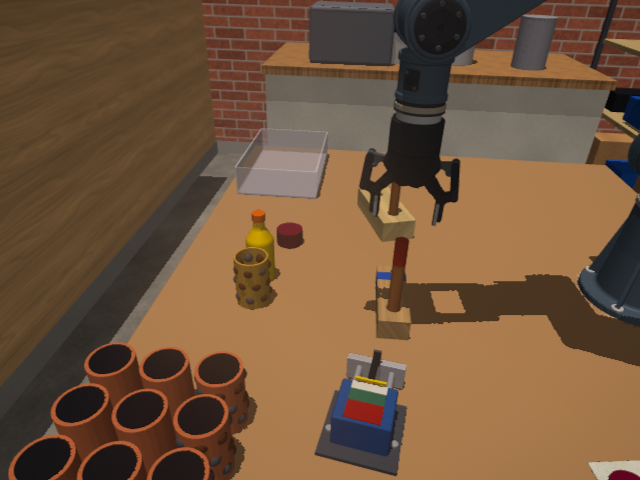

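The dowel stands upright and fully seated in the hole (around (400,270)), and the stop and spare are untouched. Next I'll go to the tail.

```bash
python3 - <<'E'
from h import *
delta([.4966,.0542,.030],90.7)
E
```

```text
turn [ 8.000e-02 -1.000e-02 -1.081e+01] shift [-93.5  17.2 200.9]
```

Request:
move_arm([
  [0,0,-1,-8,1,0,0],
  [0,0,-3,-23,4,0,0],
  [0,0,-5,-43,8,0,0],
  [0,0,-8,-63,12,0,0],
  [0,0,-10,-80,15,0,0],
  [0,0,-10.8,-91,17,10,0],
  [0,0,-10.8,-93.5,17.2,25,0],
  [0,0,-10.8,-93.5,17.2,45,0],
  [0,0,-10.8,-93.5,17.2,70,0],
  [0,0,-10.8,-93.5,17.2,90,0],
  [0,0,-10.8,-93.5,17.2,100,0],
  [0,0,-10.8,-93.5,17.2,100,0],
])

```text
t: 11.17
tcp_pos: [0.4939, 0.0543, 0.1275]
tool_rot: [0.703, 0.711, -0.002, -0.003]
force: [-0.4, -0.0, 0.4]
finger_gap: 0.999
gripper_force: 0.0
```

```bash
python3 - <<'E'
from h import *
delta([.4966,.0542,.030],90.7)
i,W,s=snap('side'); j,_,_=snap('top')
cv2.imwrite('pics/b6.png',np.hstack([i[130:430,250:550,::-1],j[160:460,130:430,::-1]]))
E
```

```text
turn [-0.41 -0.05 -0.03] shift [-0.2  3.4 97.4]
```

View pics/b6.png

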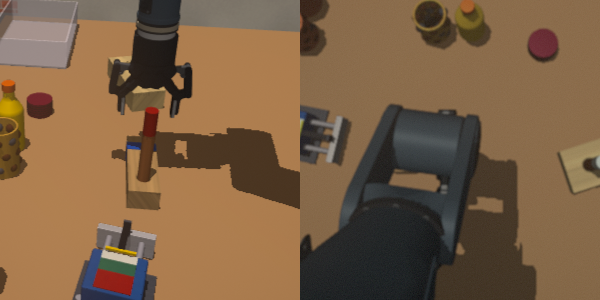

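The open gripper is above the tail and the post stands clear in front of it. I'll descend.

Request:
move_arm([
  [0,0,0,0,0,10,0],
  [0,0,0,0,0,25,0],
  [0,0,0,0,0,45,0],
  [0,0,0,0,0,65,0],
  [0,0,0,0,0,80,0],
  [0,0,0,0,0,90,0],
  [0,0,0,0,0,97,0],
  [0,0,0,0,0,99,0],
  [0,0,0,0,0,99,0],
  [0,0,0,0,0,99,0],
  [0,0,0,0,0,99,0],
])

```text
t: 12.18
tcp_pos: [0.4968, 0.0541, 0.0321]
tool_rot: [0.703, 0.711, 0.001, 0.001]
force: [-0.4, -0.3, -0.3]
finger_gap: 1.0
gripper_force: 0.0
```

Request:
move_arm([
  [0,0,0,0,0,1,0.15],
  [0,0,0,0,0,1,0.25],
  [0,0,0,0,0,1,0.35],
  [0,0,0,0,0,1,0.5],
  [0,0,0,0,0,1,0.7],
  [0,0,0,0,0,1,1],
  [0,0,0,0,0,1,1],
  [0,0,0,0,0,1,1],
  [0,0,0,0,0,1,1],
], squeeze=40)

```text
t: 12.93
tcp_pos: [0.4963, 0.0542, 0.0308]
tool_rot: [0.703, 0.711, 0.0, 0.0]
force: [-1.3, -0.5, 5.0]
finger_gap: 0.645
gripper_force: 43.5
```

```bash
cat > post.py <<'E'
from h import *
from scipy.optimize import least_squares
i,W,s=snap('side'); Z=W[...,2]; b,a=np.mgrid[0:480,0:640]
# front face of foot (faces +y) and post
tp=readout.sense()
near=(abs(W[...,0]-tp['tcp_pos'][0])<.06)&(W[...,1]>tp['tcp_pos'][1]+.05)&(W[...,1]<tp['tcp_pos'][1]+.15)
c=W[near&(Z>.06)&(Z<.19)]
c=c[c[:,1]>tp['tcp_pos'][1]+.07]
for lo,hi in((.05,.1),(.1,.17)):
    p=c[(c[:,2]>lo)&(c[:,2]<hi)]
    q=least_squares(lambda k:np.hypot(*(p[:,:2]-k).T)-.011,np.median(p[:,:2],0)-[0,.008],loss='soft_l1',f_scale=.001); print('post',lo,len(p),q.x+[.0012,0])
print('topz',np.percentile(c[:,2],97))
x=R.from_quat(tp['tool_rot']).as_matrix()[:,0]; print('tool yaw',np.degrees(np.arctan2(x[1],x[0])),'tcp',tp['tcp_pos'],'F',tp['force'],'gap',tp['finger_gap'],tp['gripper_force'])
E
python3 post.py; python3 -c "
from h import *
delta([.502,.150,.031],80.2)"
```

```text
post 0.05 235 [0.49571296 0.14875237]
post 0.1 462 [0.49575789 0.1489785 ]
topz 0.1808159723829359
tool yaw 90.68526021311659 tcp [0.49633694 0.05414416 0.03082592] F [-0.42683242  0.34701966  5.87885145] gap 0.6500734545360435 43.49243760108948
turn [ 0.03  0.   10.49] shift [95.8  6.8 -0.2]
```

Request:
move_arm([
  [0,0,0.5,1,0,-0.3,1],
  [0,0,1.5,4,0,-0.3,1],
  [0,0,3,9,0,-0.3,1],
  [0,0,4.5,16,1,-0.3,1],
  [0,0,6,24,1.5,-0.3,1],
  [0,0,7.5,33,2.2,-0.3,1],
  [0,0,9,42,3,-0.3,1],
  [0,0,10,51,3.6,-0.3,1],
  [0,0,10.5,59,4.2,-0.3,1],
  [0,0,10.5,66,4.7,-0.3,1],
  [0,0,10.5,70,5,-0.3,1],
  [0,0,10.5,70,5,-0.3,1],
])

```text
t: 13.98
tcp_pos: [0.5006, 0.1251, 0.0308]
tool_rot: [0.765, 0.644, 0.0, 0.0]
force: [0.2, 0.8, 5.7]
finger_gap: 0.649
gripper_force: 43.6
```

Request:
move_arm([
  [0,0,0,0,0,0,1],
  [0,0,0,0,0,0,1],
])

```text
t: 14.15
tcp_pos: [0.5006, 0.1251, 0.0309]
tool_rot: [0.765, 0.644, 0.001, -0.0]
force: [0.7, 2.3, 5.7]
finger_gap: 0.65
gripper_force: 43.6
```

```bash
python3 post.py; python3 - <<'E'
from h import *
delta([.502,.150,.031],80.2)
i,W,s=snap('side')
cv2.imwrite('pics/c7.png',cv2.resize(i[200:440,300:480,::-1],None,fx=2.4,fy=2.4,interpolation=cv2.INTER_CUBIC))
E
```

```text
post 0.05 255 [0.5171369  0.21786054]
post 0.1 511 [0.51724769 0.21813001]
topz 0.1806974375569094
tool yaw 80.18065412447909 tcp [0.50059674 0.12506102 0.03082789] F [0.67749023 1.91287853 4.5318284 ] gap 0.6506329606424751 43.624606132507324
turn [ 0.04 -0.06 -0.02] shift [24.8 -2.9 -0.1]
```

View pics/c7.png

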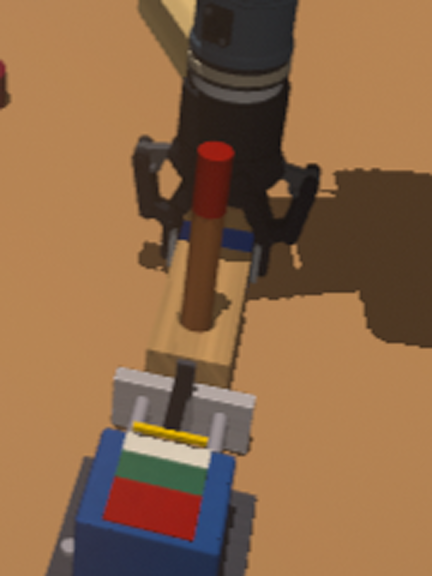

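The foot is square to the plate, with about 25 mm of gap, and the post is upright. Next I'll approach, taking out the 3 mm lateral offset first.

Request:
move_arm([
  [0,0,0,2,-0.6,0,1],
  [0,0,0,6,-1.5,0,1],
  [0,0,0,11,-2.5,0,1],
  [0,0,0,16,-3,0,1],
  [0,0,0,21,-3,0,1],
  [0,0,0,25,-3,0,1],
  [0,0,0,29,-3,0,1],
  [0,0,0,33,-3,0,1],
  [0,0,0,35,-3,0,1],
  [0,0,0,35,-3,0,1],
  [0,0,0,35,-3,0,1],
])

```text
t: 15.17
tcp_pos: [0.5033, 0.1586, 0.0308]
tool_rot: [0.765, 0.644, -0.0, 0.0]
force: [-1.0, -6.0, 5.2]
finger_gap: 0.657
gripper_force: 43.7
```

```bash
python3 post.py
```

```text
post 0.05 322 [0.51988047 0.25218782]
post 0.1 536 [0.5197409  0.25211811]
topz 0.1806154292936179
tool yaw 80.17019012095493 tcp [0.50331591 0.1585664  0.03085872] F [-0.66126997 -6.39545655  5.71756582] gap 0.6489706458227623 43.71096432209015
```

Request:
move_arm([
  [0,0,0,2,0,0,1],
  [0,0,0,4,0,0,1],
  [0,0,0,7,0,0,1],
  [0,0,0,10,0,0,1],
  [0,0,0,13,0,0,1],
  [0,0,0,15,0,0,1],
  [0,0,0,15,0,0,1],
  [0,0,0,15,0,0,1],
  [0,0,0,15,0,0,1],
  [0,0,0,15,0,0,1],
  [0,0,0,15,0,0,1],
])

```text
t: 16.13
tcp_pos: [0.5055, 0.1714, 0.0309]
tool_rot: [0.765, 0.644, -0.002, 0.001]
force: [-1.4, -14.6, 7.2]
finger_gap: 0.65
gripper_force: 43.9
```

```bash
python3 post.py; python3 - <<'E'
from h import *
i,W,s=snap('side')
cv2.imwrite('pics/c8.png',cv2.resize(i[240:460,300:460,::-1],None,fx=2.6,fy=2.6,interpolation=cv2.INTER_CUBIC))
Z=W[...,2];b,a=np.mgrid[0:480,0:640]
m=(abs(W[...,0]-.527)<.07)&(abs(W[...,1]-.318)<.03)&(Z>.02)&(Z<.041)&(b>345)&(b<420)&(W[...,0]*.1702+W[...,1]*.9854<.412)
p=W[m]; print('plate shift mm',m.sum(),1000*(np.median(p[:,0]*.1688+p[:,1]*.9856)-.3791))
E
```

```text
post 0.05 324 [0.52247058 0.26474285]
post 0.1 562 [0.52255051 0.2645953 ]
topz 0.18065146721134243
tool yaw 80.1780907913898 tcp [0.50545548 0.17147906 0.03083352] F [ -1.84958264 -15.15182988   6.75254365] gap 0.6489151644659339 43.857720494270325
plate shift mm 589 20.02813796093261
```

View pics/c8.png

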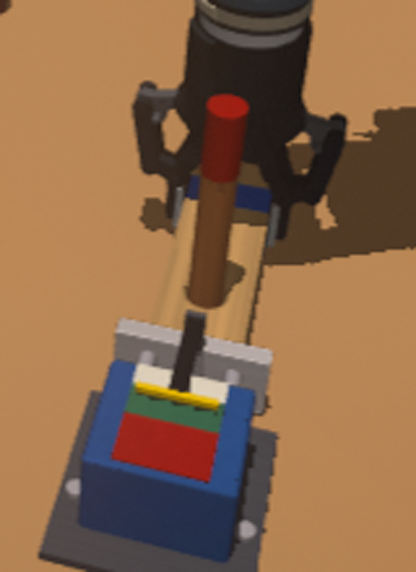

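The pointer bar (crop (180,395)) has just entered the green, and the plate is pushed in about 21 mm. I'll add a little more and hold.

Request:
move_arm([
  [0,0,0,1,0,0,1],
  [0,0,0,2,0,0,1],
  [0,0,0,2.5,0,0,1],
  [0,0,0,2.5,0,0,1],
  [0,0,0,2.5,0,0,1],
  [0,0,0,2.5,0,0,1],
  [0,0,0,2.5,0,0,1],
  [0,0,0,2.5,0,0,1],
  [0,0,0,2.5,0,0,1],
  [0,0,0,2.5,0,0,1],
])

```text
t: 17.07
tcp_pos: [0.5057, 0.1731, 0.0309]
tool_rot: [0.765, 0.644, -0.002, 0.001]
force: [-1.7, -18.6, 8.3]
finger_gap: 0.65
gripper_force: 43.9
```

```bash
python3 post.py; python3 - <<'E'
from h import *
i,W,s=snap('side')
Z=W[...,2];b,a=np.mgrid[0:480,0:640]
m=(abs(W[...,0]-.527)<.07)&(abs(W[...,1]-.318)<.03)&(Z>.02)&(Z<.041)&(b>345)&(b<420)&(W[...,0]*.1702+W[...,1]*.9854<.412)
p=W[m]; print('plate shift mm',m.sum(),1000*(np.median(p[:,0]*.1688+p[:,1]*.9856)-.3791))
m=(i[...,0]>170)&(i[...,1]>150)&(i[...,2]<80)&(a>330)&(a<410)&(b>350); p=W[m]; print('bar along jig',m.sum(),1000*np.nanmedian((p[:,0]-.5237)*.1702+(p[:,1]-.2829)*.9854))
E
```

```text
post 0.05 334 [0.52244964 0.26641522]
post 0.1 560 [0.52251524 0.26628559]
topz 0.18073680781004334
tool yaw 80.17723023946569 tcp [0.50572205 0.17310429 0.03085268] F [ -1.42310385 -19.10111566   7.94716713] gap 0.651879631676145 43.91441707281956
plate shift mm 563 21.528077981831206
bar along jig 62 89.61856415644185
```

The push reads higher than the spring alone would give, because of friction from the 8 N downforce. I'll ease the downforce and back off slightly.

Request:
move_arm([
  [0,0,0,-0.3,0,-0.3,1],
  [0,0,0,-0.6,0,-0.6,1],
  [0,0,0,-1,0,-0.8,1],
  [0,0,0,-1,0,-0.8,1],
  [0,0,0,-1,0,-0.8,1],
  [0,0,0,-1,0,-0.8,1],
  [0,0,0,-1,0,-0.8,1],
  [0,0,0,-1,0,-0.8,1],
])

```text
t: 17.83
tcp_pos: [0.5057, 0.1731, 0.0309]
tool_rot: [0.765, 0.644, -0.002, 0.0]
force: [-0.1, -14.0, 1.3]
finger_gap: 0.65
gripper_force: 43.1
```

```bash
python3 post.py; python3 - <<'E'
from h import *
i,W,s=snap('side')
cv2.imwrite('pics/c9.png',cv2.resize(i[240:460,300:460,::-1],None,fx=2.6,fy=2.6,interpolation=cv2.INTER_CUBIC))
s=readout.sense(); print(s['force'],abs(s['qd']).max())
E
```

```text
post 0.05 329 [0.52257636 0.26638398]
post 0.1 554 [0.52260842 0.26636004]
topz 0.18082888076485615
tool yaw 80.16249635454297 tcp [0.50573103 0.17309132 0.03093307] F [ -0.9834369  -14.31842373   1.38403205] gap 0.6470443048140094 43.13494920730591
[ -0.18028814 -14.38908784   0.99332292] 0.002307114250646367
```

View pics/c9.png

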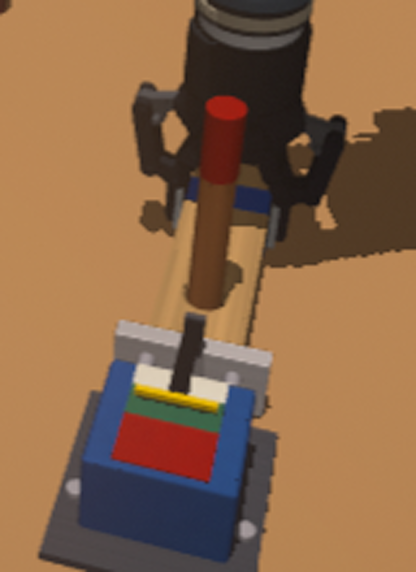

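The pointer bar lies in the green at crop (178,398), and the push is steady at about 14 N on the wrist. The post is upright and untouched, so I'm handing in.

```bash
python3 -c "
from station import order
print(order.sign_off())"
```

```text
the job is handed in; nothing more can be done
None
```

I handed the job in with the red-topped dowel standing fully down in the foot and untouched, and the gripper still holding the foot square against the plate, pointer in the green. The plate was in about 22 mm (roughly 11–12 N), with about 14 N on the wrist including friction, and sign-off returned no verdict.

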